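# Hang a puppet leg on the sprung hook of the drying jig

### The job

Hang the puppet leg that has the wire bail on the drying jig's sprung hook: press the plunger down, slide the lowered hook sideways under the bail's bar until you feel it touch, then ease the plunger all the way back up so that the leg hangs from the hook, lifted off the floor of its well, and let go. The bail is delicate: touch it lightly and do not let the hook snap up. Leave the plain leg and everything else on the bench where it is.

Things in the scene. Friction and masses are not known exactly. Their poses are not given: they have to be found in the camera images.
- jig: Fixed drying jig. Origin: on the bench, under the middle of the hook's path. Axes: y along the line of the wells and of the hook's slide, z up, x away from the robot at yaw 0 (turned up to 0.35 rad). Plywood base 150 x 270 x 15 mm (x -85 to 65 mm). Posts at x -45, y +-124 mm, tops at z 205 mm. A fixed brass pin tin, 32 mm across, stands on its far side.
- well_pos (a point): Floor centre of the well at jig y +55 mm (z 15 mm). Each well is square, inside 27.5 x 27.5 mm, walls 5 mm, 55 mm deep, rim at z 70 mm. One holds the leg with the bail, the other the plain leg; either way round.
- well_neg (a point): Floor centre of the well at jig y -55 mm, same size.
- sleeve (a point): Centre of the lower end of the carriage's round steel sleeve (26 mm across, jig x 0, z 175 to 205 mm) that guides the plunger. The black carriage slides on the aluminium beam (jig x -45, z 175 to 205 mm) along jig y from -75 to +75 mm, against about 1.5 N friction, and stays where left. The hook rides with it.
- hook: Steel sprung plunger and hook, one part; slides down in the sleeve, does not turn. Origin: centre of its flange's upper face (flange 48 mm across), jig z 236 mm at rest. Axes as the jig's. Above it a round knob, 22 mm wide, 28 mm tall: grip from above, fingertips on the flange; nothing else stands near. Stroke 25 mm down, spring 6 N at the top, 15 N at the bottom; let go, it snaps up.
- hook_arms (a point): Lower end of the plunger's 7 mm shank, 82 mm below the hook's origin, level with the upper faces of its two arms (an upside-down T, like an anchor). The arms are 4 mm thick, along +y and -y; each ends in an upturned tip 11 mm from the axis, rising 5 mm. At rest the arms are too high to get under the bail's bar; pressed down 21 mm or more the tips pass below it.
- leg: Loose wooden puppet thigh (about 0.1 kg) with a wire bail on top, standing in one of the wells with 0.75 mm play each side. Origin: centre of its underside; z up. Square knee end 26 x 26 x 58 mm, round above (up to 34 mm wide), 100 mm tall without the bail. Neither hook nor hand should push it or its bail hard: hook force under 8 N. Hooked up fully, it is lifted 8 to 11 mm.
- bail_pivot (a point): Centre of the leg's top. The bail is a loop of 4 mm steel wire: bar along jig x, 24 mm clear opening, 30 mm above this point when upright (jig z 145 mm). It swivels only under far over 8 N and leans up to 0.4 rad either way, so the bar is up to 12 mm off to +y or -y: not measured, find it by feel. Caught, the bar lies between shank and tip, 5.5 to 8 mm from the shank's axis.
- plain_leg: The other loose thigh, same size, in the other well; on top a plain wooden dowel, 10 mm wide, 20 mm tall, no bail. Origin: centre of its underside. To be left alone.
- trinket_box: Bystander, to be left alone: wooden trinket box with a patterned lid, 106 x 76 x 69 mm. Origin: centre of its underside.
- small_box: Bystander, to be left alone: little wooden box, 60 x 45 x 35 mm. Origin: centre of its underside.
- cup: Bystander, to be left alone: white plastic cup, 72 mm wide, 90 mm tall. Origin: centre of its underside.
- torso: Bystander, to be left alone: white puppet trunk lying on the bench, 100 x 90 x 35 mm. Origin: centre of its underside.
- forearm: Bystander, to be left alone: wooden puppet forearm with a white hand, 110 mm long. Origin: centre of its underside.
- screw_bowl: Bystander, to be left alone: shallow black bowl, 100 mm wide, 35 mm tall. Origin: centre of its underside.
Not all that is in view belongs to the job. What is shaped like the leg but yellow is not meant.

How it is judged:
On the way:
1. the plunger has been pressed down by at least 18 mm (z of hook in the frame of jig below 0.218 m), for 0.2 s.
At the end, for the whole second after the job is handed in: The leg with the bail hangs on the hook (contact over 0.3 N), its underside at least 5 mm above its well's floor, upright within 0.15 rad and at rest; the plunger is back up to within 5 mm; the plain leg stands on its well's floor (within 3 mm) (z of leg in the frame of jig above 0.02 m and contact force between hook and leg above 0.3 N and z of hook in the frame of jig above 0.231 m and angle between leg's own z axis and vertical below 0.15 rad and linear speed of leg below 0.02 m/s and z of plain_leg in the frame of jig below 0.018 m); the robot touches nothing.
It fails at once if the hook presses on the leg or its bail with more than 8 N (contact force between hook and leg above 8 N).
It fails at once if the hook snaps up: the plunger moves faster than 0.3 m/s (linear speed of hook above 0.3 m/s).
It fails at once if the plain leg is lifted or knocked by more than 12 mm (distance of plain_leg from where it was at the start of the episode above 0.012 m).
It fails at once if a bystander is moved by more than 20 mm (distance of any of trinket_box, small_box, cup, torso, forearm, screw_bowl from where it was at the start of the episode above 0.02 m).
It also fails if it takes over 53 s, if anything falls off the work surface, if the arm or the gripper's body presses on something with over 40 N, if the wrist force passes 120 N, or if a joint passes its speed limit or range.

### The arm

A 6-joint arm with a two-finger parallel gripper is mounted at the origin on the work surface. World frame = base frame: x ahead of the robot, y to its left, z up, the work surface at z = 0. Lengths are in m, angles in rad, forces in N, time in s.
With the tool pointing down it reaches from about 0.3 to 0.775 m from the base axis. Payload 14.6 kg.
Tool frame: the origin (TCP) lies on the centre line of the jaws, within the pads' length; the fingertips stand 19 mm ahead of it and the grasp point (between the pads) is the TCP; y points along the fingers, x is the direction in which the jaws open and shut, and the axes are right-handed (so a half turn about y gives the same grasp; the last joint's range is limited). The gripper opens to 94 mm and grips with 3 to 60 N. Pads are 16 mm wide; open, the fingers measure 119 mm over their backs; the gripper's body (75 mm by 177 mm) begins 78 mm behind the grasp point.
Start: joints at [-1.294, 0.3, 1.521, -0, 1.321, -0.067], TCP at [0.185, -0.518, 0.224] pointing down, gripper open.
Joint ranges: [-3.03, 3.03], [-0.79, 2.21], [0.23, 2.52], [-1.04, 4.18], [0, 3.07], [-2.55, 2.55]. Speed limits (rad/s): [2.22, 2.22, 2.57, 3.14, 3.14, 3.14].

### API

Orientations are given as [roll, pitch, yaw] about the fixed x, y, z axes, in that order (R = Rz(yaw) Ry(pitch) Rx(roll)).
In Python, from station import ctrl, optics gives the robot as it stands.
- The arm moves only by the tool jog_arm, never from a script. Its argument "targets" is a list of rows, each a list of 3 entries, a list of its own where there are three numbers: the finger opening in cm, from 0 to 9.4, then the shift along the tool's x, y, z in cm, then the turn about the tool's y in rad. A call has 1 to 10 rows; each row is the pose to reach, as a shift and turn from the pose commanded when the call began, along the tool's axes at that moment; what a row does not reach only later rows make up. A row lasts 1/10 s, in which the tool goes at most 50 mm and 8.59 degrees, less where a joint would pass 70% of its speed; a pose out of reach is approached as far as the arm can. A call with a gripper value outside its range is refused whole. The fingers move at their own pace and stop on an object; "grip_force" is the grip in N (left out, the last holds). Time passes only in rows, so rows that repeat a pose let the fingers close. It gives the time, the measured TCP pose, the force and the opening at its end, in the units of the state.
- ctrl.get_obs(): the state, without advancing time (a new reading comes with each control period).
- optics.camera(name): name is "scene" or "top" or "wrist"; returns a dict with "img" (420x560x3 uint8, red, green, blue), "range_z" (420x560 float32, m along the optical axis (not along the pixel's ray), 0 where there is no reading), "camera_matrix" (3x3 intrinsics, pixels), "k1" (the pictures are not rectified: a ray, as slopes to the right and down, at radius r is drawn at 1 + k1 r^2 times it, then the intrinsics apply), "world_to_cam" (4x4, takes a point from world to camera coordinates); the wrist camera has in their place "mount" (4x4, takes a point from camera to tool coordinates, whose origin is the TCP and whose axes are the tool frame's). Camera axes: x right, y up, looking along -z (the intrinsics and any distortion apply to the point x, -y, -z); pixel columns grow to the right and rows downward; lengths in m; the calibration is good to about 2 mm. A picture is of the moment at which its call begins: read the wrist's pose just before it.
- ctrl.hand_in(): hands the job in, once; it reports no verdict.
The state is a dict: "time_s": time; "qpos": joint angles; "joint_vel": joint speeds; "tau": joint torques, N m; "ee_pos": TCP position; "eef_rot": TCP orientation; "force": force on the tool from outside, world axes, zero at the start; "moment": the same for the moment, N m; "grip_width": finger opening in m.
Only numpy, scipy, OpenCV 4.12 (cv2) and the standard library are available. Lean on these libraries where they do the work, as an engineer would, in place of code of your own. Each camera call takes 0.05 s, during which the arm holds its last target. There are 200 camera calls.

## Working session

There is one attempt and no reset: what is moved stays moved. The work goes in short steps, Python scripts to look and compute and a tool call to move; the robot and the scene stay as the last step left them, time stands still between calls to the robot, and variables do not carry over. Pictures are saved under pics/ and viewed, about 8 in all and at most 12, crops included, and the job is handed in when it is done.

Besides the shell and the picture viewer there is one more tool, called as name(argument=value, ...) on one line, values as JSON. jog_arm: Moves the arm, as the interface text tells. Its arguments: {"type":"object","properties":{"targets":{"type":"array","items":{"type":"array"}},"grip_force":{"type":"number"}},"required":["targets"]}

```bash
mkdir -p pics; ls; cat > h.py <<'E'
import numpy as np, cv2
from station import ctrl, optics
from scipy.spatial.transform import Rotation as R
def pts(c):
    "world/camera points for each pixel (H,W,3) in camera axes"
    h,w=c['range_z'].shape; u,v=np.meshgrid(np.arange(w),np.arange(h))
    K=c['camera_matrix']; d=np.array([c['k1'],0,0,0,0],float)
    n=cv2.undistortPoints(np.stack([u,v],-1).reshape(-1,1,2).astype(float),K,d).reshape(h,w,2)
    z=c['range_z']
    return np.stack([n[...,0]*z,-n[...,1]*z,-z],-1)
def world(c):
    T=np.linalg.inv(c['world_to_cam']); return pts(c)@T[:3,:3].T+T[:3,3]
E
python3 - <<'E'
from h import *
o=ctrl.get_obs(); print({k:np.round(v,3) for k,v in o.items()})
for n in ['scene','top']:
    c=optics.camera(n); cv2.imwrite(f'pics/{n}0.png',c['img'][...,::-1]); np.savez(f'{n}0.npz',**c)
    print(n,c['k1'],np.round(np.linalg.inv(c['world_to_cam']),3).tolist())
E
```

```text
pics
{'time_s': np.float64(0.0), 'qpos': array([-1.294,  0.3  ,  1.522,  0.   ,  1.321, -0.067]), 'joint_vel': array([-0.001, -0.001, -0.   ,  0.001,  0.001,  0.   ]), 'tau': array([-1.0000e-03, -5.3181e+01, -3.5274e+01,  7.1000e-02,  2.4000e-02,
       -0.0000e+00]), 'ee_pos': array([ 0.185, -0.518,  0.224]), 'eef_rot': array([-1.571e+00,  1.000e-03, -1.227e+00]), 'force': array([ 0.307, -0.572, -0.591]), 'moment': array([0.002, 0.077, 0.061]), 'grip_width': np.float64(0.094)}
scene 0.01716182176007625 [[-0.823, -0.44, 0.358, 0.98], [0.567, -0.629, 0.531, 0.682], [-0.009, 0.641, 0.768, 1.119], [0.0, 0.0, 0.0, 1.0]]
top 0.021377984429941918 [[0.009, 0.986, -0.165, 0.306], [-1.0, 0.012, 0.015, 0.009], [0.017, 0.164, 0.986, 1.418], [0.0, 0.0, 0.0, 1.0]]
```

View pics/scene0.png

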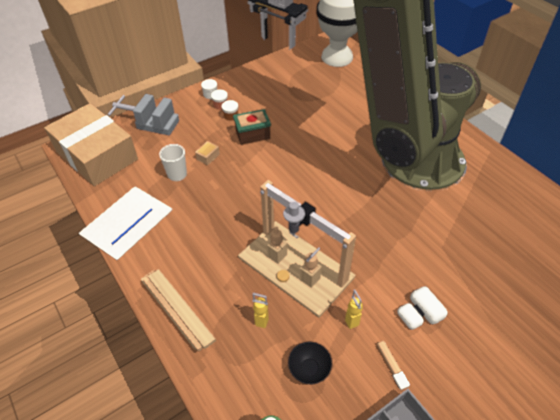

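View pics/top0.png

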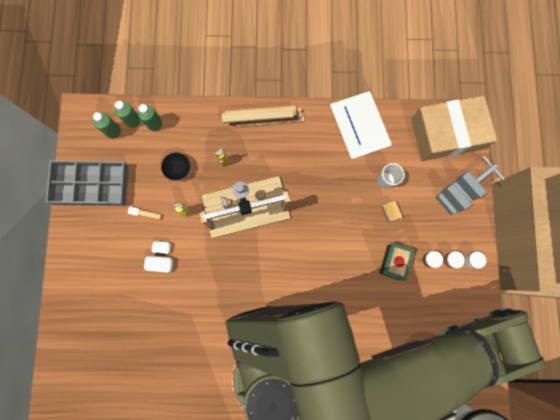

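Top view: the jig is at about (245,207), beam from (203,217) to (288,200), and the knob on the beam's far side at about (241,188). Scene view: wells at (277,240) and (310,265), yellow decoys at (260,310) and (355,310).

```bash
python3 - <<'E'
from h import *
cs={n:dict(np.load(f'{n}0.npz')) for n in ['scene','top']}
for n,c in cs.items():
    W=world(c); u,v=np.meshgrid(np.arange(560),np.arange(420))
    box=((u>195)&(u<295)&(v>170)&(v<240)) if n=='top' else ((u>235)&(u<360)&(v>175)&(v<315))
    z=W[...,2]
    m=box&(z>.255)&(z<.275); print(n,'knobtop',m.sum(),W[m].mean(0).round(4), W[m].min(0).round(3),W[m].max(0).round(3))
    m=box&(z>.228)&(z<.24); print(' flange',m.sum(),np.median(W[m],0).round(4),W[m].min(0).round(3),W[m].max(0).round(3))
    m=box&(z>.2)&(z<.211); P=W[m].astype(np.float32)
    r=cv2.minAreaRect(P[:,:2]*1000); print(' beam',m.sum(),r)
    m=box&(z>.008)&(z<.02); P=W[m].astype(np.float32)
    r=cv2.minAreaRect(P[:,:2]*1000); print(' base',m.sum(),r)
    m=box&(z>.066)&(z<.075);print(' rim',m.sum())
a=cs['scene']['img'][170:320,230:370,::-1]; b=cs['top']['img'][165:245,195:300,::-1]
a=cv2.resize(a,None,fx=4,fy=4,interpolation=3); b=cv2.resize(b,(420*1,320),interpolation=3)[:, :240]
cv2.imwrite('pics/crop1.png',a)
E
```

```text
scene knobtop 74 [0.5629 0.1018 0.2621] [0.551 0.09  0.256] [0.572 0.111 0.268]
 flange 215 [0.5674 0.1079 0.2356] [0.537 0.076 0.229] [0.585 0.125 0.24 ]
 beam 651 ((538.7960205078125, 93.99303436279297), (75.81513214111328, 264.5351257324219), 13.950648307800293)
 base 3773 ((499.00579833984375, 65.9278335571289), (274.5417175292969, 304.19671630859375), 15.173428535461426)
 rim 286
top knobtop 50 [0.5593 0.0986 0.2629] [0.55  0.088 0.257] [0.571 0.108 0.268]
 flange 153 [0.5557 0.0962 0.235 ] [0.536 0.076 0.229] [0.582 0.122 0.24 ]
 beam 470 ((521.2078857421875, 88.52259826660156), (45.01823806762695, 263.2161560058594), 14.823476791381836)
 base 2291 ((566.962158203125, 98.16787719726562), (226.7667694091797, 313.6329040527344), 4.237244606018066)
 rim 53
```

View pics/crop1.png

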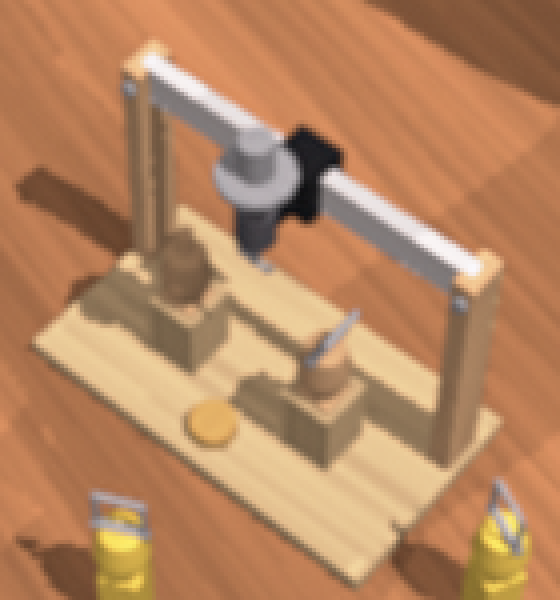

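```bash
python3 - <<'E'
from h import *
cs={n:dict(np.load(f'{n}0.npz')) for n in ['scene','top']}
u,v=np.meshgrid(np.arange(560),np.arange(420))
for n,c in cs.items():
    W=world(c)
    box=((u>195)&(u<295)&(v>170)&(v<240)) if n=='top' else ((u>235)&(u<360)&(v>175)&(v<315))
    z=W[...,2]; m=box&(z>.201)&(z<.211); P=W[m][:,:2]
    # iterative PCA keeps the beam line only
    k=np.ones(len(P),bool)
    for i in range(15):
        mu=P[k].mean(0); d=np.linalg.svd(P[k]-mu,full_matrices=0)[2][0]; d*=np.sign(d[1])
        e=(P-mu)@[d[1],-d[0]]; k=abs(e)<max(.012,.03-.002*i)
    yaw=np.arctan2(-d[0],d[1]); s=(P[k]-mu)@d; mid=mu+d*(s.min()+s.max())/2
    Rz=np.array([[np.cos(yaw),-np.sin(yaw)],[np.sin(yaw),np.cos(yaw)]])
    org=mid+Rz@[.045,0]
    print(n,'yaw',yaw.round(4),'len',np.ptp(s).round(3),'org',org.round(4))
    J=(W[...,:2]-org)@Rz
    for nm,zl,zh in [('knob',.25,.27),('flange',.228,.24),('hi',.118,.16)]:
        m=box&(z>zl)&(z<zh)&(J[...,0]>-.03)
        a=J[m]; print(nm,m.sum(),((a.min(0)+a.max(0))/2).round(4),a.min(0).round(3),a.max(0).round(3))
    im=c['img'].astype(int); sat=im.max(-1)-im.min(-1)
    m=box&(z>.118)&(z<.155)&(J[...,0]>-.03)&(J[...,0]<.03)&(J[...,1]>.03)&(J[...,1]<.085)
    print(np.c_[J[m],z[m],sat[m]].round(3)[:40])
E
```

```text
scene yaw 0.2626 len 0.265 org [0.5624 0.1007]
knob 90 [-0.0009  0.0006] [-0.012 -0.01 ] [0.01  0.011]
flange 215 [-0.0014 -0.001 ] [-0.026 -0.025] [0.023 0.023]
hi 154 [0.0703 0.0425] [-0.03  -0.128] [0.171 0.213]
[[-1.40e-02  6.50e-02  1.46e-01  2.90e+01]
 [-1.20e-02  6.40e-02  1.43e-01  1.10e+01]
 [-1.30e-02  6.60e-02  1.44e-01  4.10e+01]
 [-7.00e-03  6.40e-02  1.45e-01  1.40e+01]
 [-8.00e-03  6.70e-02  1.46e-01  4.10e+01]
 [-1.00e-03  6.60e-02  1.50e-01  1.10e+01]
 [-6.00e-03  6.60e-02  1.44e-01  3.90e+01]
 [ 0.00e+00  6.50e-02  1.46e-01  7.00e+00]
 [-1.00e-03  6.70e-02  1.46e-01  2.60e+01]
 [ 4.00e-03  6.40e-02  1.45e-01  7.00e+00]
 [ 3.00e-03  6.60e-02  1.45e-01  1.70e+01]
 [ 8.00e-03  6.40e-02  1.45e-01  5.00e+00]
 [ 6.00e-03  6.60e-02  1.45e-01  1.80e+01]
 [-1.00e-02  5.70e-02  1.18e-01  5.30e+01]
 [ 1.10e-02  6.40e-02  1.45e-01  6.00e+00]
 [ 9.00e-03  6.60e-02  1.44e-01  1.90e+01]
 [ 1.40e-02  6.30e-02  1.43e-01  7.00e+00]
 [ 1.20e-02  6.50e-02  1.43e-01  1.90e+01]
 [-3.00e-03  5.80e-02  1.19e-01  5.50e+01]
 [ 1.50e-02  6.20e-02  1.39e-01  6.00e+00]
 [ 1.30e-02  6.30e-02  1.
[... 1124 characters left out ...]
  1.40e+01]
 [-1.00e-03  6.60e-02  1.48e-01  3.00e+01]
 [ 2.00e-03  5.60e-02  1.22e-01  2.10e+01]
 [-3.00e-03  6.70e-02  1.47e-01  4.40e+01]
 [-3.00e-03  6.40e-02  1.43e-01  3.90e+01]
 [ 1.00e-03  6.20e-02  1.20e-01  8.10e+01]
 [-0.00e+00  5.90e-02  1.21e-01  7.90e+01]
 [-7.00e-03  6.40e-02  1.48e-01  2.80e+01]
 [-5.00e-03  5.40e-02  1.22e-01  1.40e+01]
 [-9.00e-03  6.50e-02  1.44e-01  1.80e+01]
 [-1.00e-02  4.60e-02  1.19e-01  6.40e+01]
 [-1.20e-02  6.60e-02  1.43e-01  2.90e+01]
 [-1.20e-02  6.30e-02  1.40e-01  3.10e+01]
 [-1.50e-02  6.40e-02  1.37e-01  4.30e+01]
 [-1.50e-02  6.10e-02  1.35e-01  4.00e+01]
 [-1.50e-02  5.90e-02  1.29e-01  2.70e+01]
 [-1.40e-02  5.60e-02  1.19e-01  7.00e+00]]
```

Choice: the bail is on the leg in well_pos (crop (335,340); jig y +55). It leans to +y, with the bar near jig y +65 and z 143. The plain leg is at crop (185,265) and the yellow decoys are rejected. Jig yaw ≈ 0.262; the carriage is near y 0, so the hook approaches towards +y.

Moving above the knob.

jog_arm(targets=[[9.4,[0,-5,0],0],[9.4,[0,-10,0],0],[9.4,[-45.5,-13,56.2],0.082],[9.4,[-45.5,-13,56.2],0.082],[9.4,[-45.5,-13,56.2],0.082],[9.4,[-45.5,-13,56.2],0.082],[9.4,[-45.5,-13,56.2],0.082],[9.4,[-45.5,-13,56.2],0.082],[9.4,[-45.5,-13,56.2],0.082],[9.4,[-45.5,-13,56.2],0.082]])

```text
time_s: 1.1
ee_pos: [0.3936, -0.1744, 0.3411]
eef_rot: [-1.571, -0.0, -1.309]
force: [1.2, -0.8, -0.4]
grip_width: 0.0939
```

jog_arm(targets=[[9.4,[-22,-1,23],0],[9.4,[-22,-1,23],0],[9.4,[-22,-1,23],0],[9.4,[-22,-1,23],0],[9.4,[-22,-1,23],0],[9.4,[-22,-1,23],0],[9.4,[-22,-1,23],0],[9.4,[-22,-1,23],0],[9.4,[-22,-1,23],0],[9.4,[-22,-1,23],0]])

```text
time_s: 2.1
ee_pos: [0.5579, 0.0946, 0.3512]
eef_rot: [-1.571, -0.0, -1.31]
force: [0.2, -0.0, 0.5]
grip_width: 0.0943
```

```bash
cat > w.py <<'E'
from h import *
import sys
o=ctrl.get_obs(); c=optics.camera('wrist')
print('t',o['time_s'],o['ee_pos'].round(4),o['eef_rot'].round(4),'F',o['force'].round(2),'M',o['moment'].round(2))
Rw=R.from_euler('xyz',o['eef_rot']).as_matrix(); M=c['mount']
T=pts(c)@M[:3,:3].T+M[:3,3]       # tool coords
W=T@Rw.T+o['ee_pos']; z=W[...,2]
cv2.imwrite(sys.argv[1],c['img'][...,::-1])
near=np.linalg.norm(W[...,:2]-[.5605,.0997],axis=-1)<.09
for nm,a,b in [('knobtop',.259,.27),('flange',.231,.239)]:
    m=near&(z>a)&(z<b)
    if m.sum():
        P=W[m]; (cx,cy),r=cv2.minEnclosingCircle((P[:,:2]*1000).astype(np.float32))
        print(nm,m.sum(),'circle',cx,cy,r,'z',np.median(P[:,2]),'tool',np.array(Rw.T@(np.array([cx/1e3,cy/1e3,np.median(P[:,2])])-o['ee_pos'])).round(4))
E
python3 w.py pics/w1.png
```

```text
t 2.1 [0.5579 0.0946 0.3512] [-1.5707e+00 -2.0000e-04 -1.3101e+00] F [ 0.16 -0.04  0.54] M [-0.01 -0.    0.07]
knobtop 725 circle 561.1416625976562 98.58646392822266 10.935976028442383 z 0.2638546652084003 tool [-0.003   0.0873  0.0041]
flange 1951 circle 561.20361328125 98.21562957763672 23.85814666748047 z 0.2359558860363606 tool [-0.0026  0.1152  0.0041]
```

The wrist depth puts the knob 2.8 mm in −x and 4.1 mm in +z from the tool, with the flange 115 mm ahead. Descending until the fingertips are about 1 mm above the flange, then closing.

jog_arm(targets=[[9.4,[-0.28,0,0.41],0],[9.4,[-0.28,3,0.41],0],[9.4,[-0.28,6,0.41],0],[9.4,[-0.28,8,0.41],0],[9.4,[-0.28,9,0.41],0],[9.4,[-0.28,9.5,0.41],0],[6,[-0.28,9.5,0.41],0],[4,[-0.28,9.5,0.41],0],[3,[-0.28,9.5,0.41],0],[2.5,[-0.28,9.5,0.41],0]], grip_force=20)

```text
time_s: 3.15
ee_pos: [0.5617, 0.0995, 0.2567]
eef_rot: [-1.57, -0.0, -1.309]
force: [-0.7, -0.6, 0.0]
grip_width: 0.0654
```

jog_arm(targets=[[2.4,[0,0,0],0],[2.2,[0,0,0],0],[2.0,[0,0,0],0],[1.5,[0,0,0],0],[1.5,[0,0,0],0],[1.5,[0,0,0],0]], grip_force=30)

```text
time_s: 3.75
ee_pos: [0.5615, 0.0994, 0.256]
eef_rot: [-1.571, -0.0, -1.309]
force: [-0.3, 0.2, 0.0]
grip_width: 0.0213
```

```bash
python3 w.py pics/w2.png
```

```text
t 3.75 [0.5615 0.0994 0.256 ] [-1.5709 -0.     -1.309 ] F [-0.33  0.18  0.04] M [-0.05  0.01  0.  ]
knobtop 2312 circle 570.61962890625 101.31349182128906 22.714454650878906 z 0.26385665987818385 tool [ 0.0005 -0.0079  0.0093]
flange 2009 circle 560.904052734375 99.08797454833984 23.965595245361328 z 0.23589405075163017 tool [ 0.0002  0.0201 -0.0007]
```

jog_arm(targets=[[1.5,[0,0.2,0],0],[1.5,[0,0.4,0],0],[1.5,[0,0.6,0],0],[1.5,[0,0.9,0],0],[1.5,[0,1.2,0],0],[1.5,[0,1.5,0],0],[1.5,[0,1.8,0],0],[1.5,[0,2.1,0],0],[1.5,[0,2.3,0],0],[1.5,[0,2.3,0],0]], grip_force=40)

```text
time_s: 4.8
ee_pos: [0.5616, 0.0994, 0.2343]
eef_rot: [-1.569, -0.0, -1.309]
force: [-4.9, -1.9, 12.8]
grip_width: 0.0214
```

```bash
sed -i "s/('flange',.231,.239)/('flange',.205,.239)/" w.py; python3 w.py pics/w3.png
```

```text
t 4.8 [0.5616 0.0994 0.2343] [-1.5693e+00 -2.0000e-04 -1.3090e+00] F [-4.86 -1.93 12.81] M [-0.18  1.   -0.01]
knobtop 815 circle 570.6602172851562 101.41168212890625 22.73874282836914 z 0.2643997555554965 tool [ 0.0004 -0.0301  0.0093]
flange 4139 circle 541.7620239257812 94.0127182006836 43.87092971801758 z 0.21453635430247947 tool [ 0.0001  0.0197 -0.0206]
```

jog_arm(targets=[[1.5,[0,0.1,-0.03],0],[1.5,[0,0.15,-0.06],0],[1.5,[0,0.15,-0.1],0],[1.5,[0,0.15,-0.1],0]])

```text
time_s: 5.25
ee_pos: [0.5615, 0.0994, 0.2335]
eef_rot: [-1.566, -0.0, -1.309]
force: [0.5, 0.2, 12.9]
grip_width: 0.0211
```

```bash
python3 w.py pics/w4.png
```

```text
t 5.25 [0.5615 0.0994 0.2335] [-1.5663e+00 -5.0000e-04 -1.3090e+00] F [ 0.5   0.18 12.9 ] M [ 0.15 -0.08 -0.01]
knobtop 814 circle 570.6739501953125 101.46334838867188 22.679466247558594 z 0.2642374596875973 tool [ 0.0004 -0.0307  0.0096]
flange 4264 circle 541.4099731445312 94.78573608398438 44.01913070678711 z 0.2137828572765454 tool [-0.0007  0.0197 -0.0207]
```

jog_arm(targets=[[1.5,[-0.2,0.07,0],0],[1.5,[-0.6,0.07,0],0],[1.5,[-1.1,0.07,0],0],[1.5,[-1.7,0.07,0],0],[1.5,[-2.3,0.07,0],0],[1.5,[-2.9,0.07,0],0],[1.5,[-3.4,0.07,0],0],[1.5,[-3.8,0.07,0],0],[1.5,[-4,0.07,0],0],[1.5,[-4,0.07,0],0]])

```text
time_s: 6.3
ee_pos: [0.5511, 0.1383, 0.2329]
eef_rot: [-1.566, -0.0, -1.309]
force: [0.8, 1.3, 13.2]
grip_width: 0.0214
```

```bash
cat > s.py <<'E'
from h import *
o=ctrl.get_obs(); y=.2618; ey=np.array([-np.sin(y),np.cos(y)]); ex=np.array([np.cos(y),np.sin(y)])
d=o['ee_pos'][:2]-[.5615,.0994]; f=o['force']
print('t',o['time_s'],'slide mm y',(d@ey*1e3).round(2),'x',(d@ex*1e3).round(2),'z',o['ee_pos'][2].round(5),'Fy',(f[:2]@ey).round(2),'Fx',(f[:2]@ex).round(2),'Fz',f[2].round(2),'w',o['grip_width'].round(4))
E
python3 s.py; python3 w.py pics/w5.png; python3 - <<'E'
from h import *
a=optics.camera('scene')['img'][150:330,200:400,::-1]; cv2.imwrite('pics/s5.png',cv2.resize(a,None,fx=3,fy=3,interpolation=3))
E
```

```text
t 6.3 [0.5511 0.1383 0.2329] [-1.5662e+00 -2.0000e-04 -1.3087e+00] F [ 0.83  1.34 13.2 ] M [ 0.28 -0.11 -0.01]
knobtop 789 circle 560.3535766601562 140.38726806640625 22.658767700195312 z 0.26435012588485435 tool [ 0.0004 -0.0314  0.0096]
flange 4317 circle 531.1287841796875 132.8105926513672 43.9561882019043 z 0.21317284219845814 tool [ 0.0001  0.0196 -0.0208]Traceback (most recent call last):
  File "s.py", line 4, in <module>
    print('t',o['time_s'],'slide mm y',(d@ey*1e3).round(2),'x',(d@ex*1e3).round(2),'z',o['ee_pos'][2].round(5),'Fy',(f[:2]@ey).round(2),'Fx',(f[:2]@ex).round(2),'Fz',f[2].round(2),'w',o['grip_width'].round(4))
                                                                                                                                                                                        ^^^^^^^^^^^^^^^^^^^^^
AttributeError: 'float' object has no attribute 'round'
```

View pics/s5.png

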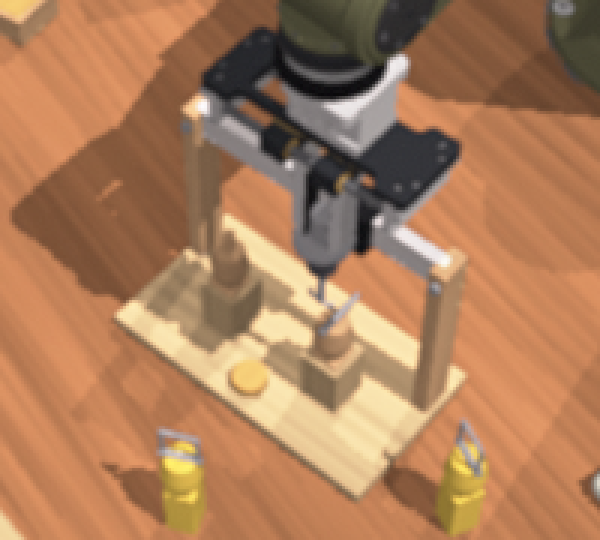

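The hook (320,285) is in front of the bail (340,310), lowered about 22.8 mm, at slide y ≈ 40 mm. Fine approach next.

jog_arm(targets=[[1.5,[-0.2,0,0],0],[1.5,[-0.4,0,0],0],[1.5,[-0.6,0,0],0],[1.5,[-0.8,0,0],0],[1.5,[-1.0,0,0],0],[1.5,[-1.1,0,0],0],[1.5,[-1.2,0,0],0],[1.5,[-1.3,0,0],0]])

```text
time_s: 7.2
ee_pos: [0.5479, 0.1505, 0.2329]
eef_rot: [-1.566, -0.001, -1.309]
force: [1.3, -1.4, 13.5]
grip_width: 0.0213
```

```bash
sed -i "s/o\['grip_width'\].round(4)/o['grip_width']/" s.py; python3 s.py
```

```text
t 7.2 slide mm y 52.84 x 0.05 z 0.23287 Fy -1.66 Fx 0.9 Fz 13.53 w 0.02126663636982002
```

jog_arm(targets=[[1.5,[-0.1,0,0],0],[1.5,[-0.2,0,0],0],[1.5,[-0.3,0,0],0]])

```text
time_s: 7.5
ee_pos: [0.5471, 0.1533, 0.2329]
eef_rot: [-1.566, -0.001, -1.309]
force: [1.9, -0.9, 12.4]
grip_width: 0.0213
```

```bash
python3 s.py
```

```text
t 7.5 slide mm y 55.84 x 0.04 z 0.23286 Fy -1.32 Fx 1.6 Fz 12.35 w 0.021279337266959082
```

jog_arm(targets=[[1.5,[-0.05,0,0],0],[1.5,[-0.1,0,0],0],[1.5,[-0.15,0,0],0]])

```text
time_s: 7.8
ee_pos: [0.5467, 0.1548, 0.2329]
eef_rot: [-1.566, -0.001, -1.309]
force: [1.5, -1.4, 13.2]
grip_width: 0.021
```

```bash
python3 s.py
```

```text
t 7.8 slide mm y 57.32 x 0.05 z 0.23287 Fy -1.7 Fx 1.05 Fz 13.24 w 0.021031994282180277
```

jog_arm(targets=[[1.5,[-0.04,0,0],0],[1.5,[-0.08,0,0],0]])

```text
time_s: 8.0
ee_pos: [0.5465, 0.1556, 0.2329]
eef_rot: [-1.566, -0.001, -1.309]
force: [1.5, -0.4, 13.9]
grip_width: 0.0212
```

```bash
python3 s.py
```

```text
t 8.0 slide mm y 58.15 x 0.04 z 0.23288 Fy -0.81 Fx 1.38 Fz 13.86 w 0.021175684351871702
```

jog_arm(targets=[[1.5,[-0.04,0,0],0],[1.5,[-0.08,0,0],0]])

```text
time_s: 8.2
ee_pos: [0.5463, 0.1563, 0.2329]
eef_rot: [-1.566, -0.001, -1.309]
force: [2.2, -1.6, 12.7]
grip_width: 0.0215
```

```bash
python3 s.py
```

```text
t 8.2 slide mm y 58.93 x 0.05 z 0.23289 Fy -2.09 Fx 1.67 Fz 12.66 w 0.021511614021238336
```

jog_arm(targets=[[1.5,[-0.03,0,0],0],[1.5,[-0.06,0,0],0]])

```text
time_s: 8.4
ee_pos: [0.5461, 0.1569, 0.2329]
eef_rot: [-1.566, -0.001, -1.309]
force: [1.5, -1.6, 13.7]
grip_width: 0.0216
```

```bash
python3 s.py
```

```text
t 8.4 slide mm y 59.5 x 0.03 z 0.23287 Fy -1.91 Fx 1.09 Fz 13.74 w 0.021575824598457832
```

jog_arm(targets=[[1.5,[-0.03,0,0],0],[1.5,[-0.05,0,0],0]])

```text
time_s: 8.6
ee_pos: [0.546, 0.1574, 0.2329]
eef_rot: [-1.566, -0.001, -1.309]
force: [1.0, -1.6, 12.8]
grip_width: 0.021
```

```bash
python3 s.py
```

```text
t 8.6 slide mm y 60.02 x 0.03 z 0.23286 Fy -1.8 Fx 0.58 Fz 12.84 w 0.02097482529740295
```

jog_arm(targets=[[1.5,[-0.03,0,0],0],[1.5,[-0.05,0,0],0]])

```text
time_s: 8.8
ee_pos: [0.5459, 0.1579, 0.2329]
eef_rot: [-1.566, -0.001, -1.309]
force: [1.0, -1.5, 13.7]
grip_width: 0.0211
```

```bash
python3 s.py
```

```text
t 8.8 slide mm y 60.51 x 0.04 z 0.23287 Fy -1.68 Fx 0.58 Fz 13.68 w 0.021135629450522747
```

jog_arm(targets=[[1.5,[-0.03,0,0],0],[1.5,[-0.05,0,0],0]])

```text
time_s: 9.0
ee_pos: [0.5458, 0.1583, 0.2329]
eef_rot: [-1.566, -0.001, -1.309]
force: [1.6, -2.6, 14.1]
grip_width: 0.0212
```

```bash
python3 s.py
```

```text
t 9.0 slide mm y 60.99 x 0.04 z 0.23287 Fy -2.91 Fx 0.86 Fz 14.12 w 0.021235652322222725
```

jog_arm(targets=[[1.5,[-0.03,0,0],0],[1.5,[-0.05,0,0],0]])

```text
time_s: 9.2
ee_pos: [0.5456, 0.1587, 0.2329]
eef_rot: [-1.566, -0.001, -1.309]
force: [2.1, -1.4, 14.0]
grip_width: 0.0212
```

```bash
python3 s.py;  python3 - <<'E'
from h import *
c=optics.camera('scene')
W=world(c); y=.2618; org=np.array([.561,.0992]); J=np.c_[(W[...,:2]-org).reshape(-1,2)@[[np.cos(y),-np.sin(y)],[np.sin(y),np.cos(y)]]].reshape(420,560,2)
z=W[...,2]
for lo,hi in [(.136,.155),(.117,.136)]:
  m=(z>lo)&(z<hi)&(abs(J[...,0])<.022)&(J[...,1]>.03)&(J[...,1]<.09)
  v,u=np.nonzero(m); print(np.c_[u,v,J[m]*1e3,z[m]*1e3].round(0).astype(int).tolist())
a=c['img'][200:300,270:370,::-1]; cv2.imwrite('pics/s6.png',cv2.resize(a,None,fx=6,fy=6,interpolation=3))
E
```

```text
t 9.2 slide mm y 61.43 x 0.05 z 0.23287 Fy -1.86 Fx 1.66 Fz 14.0 w 0.021163874332143437
[[320, 248, -16, 66, 142], [319, 249, -11, 67, 144], [320, 249, -14, 68, 143], [313, 250, 5, 62, 153], [314, 250, 3, 63, 153], [315, 250, 1, 64, 151], [318, 250, -7, 68, 146], [319, 250, -8, 70, 146], [313, 251, 5, 62, 149], [314, 251, 5, 65, 152], [315, 251, 3, 66, 150], [317, 251, -3, 68, 146], [318, 251, -5, 69, 145], [313, 252, 2, 60, 140], [315, 252, 1, 65, 144], [316, 252, 0, 67, 144], [317, 252, -2, 68, 143], [313, 253, 4, 61, 139], [314, 253, 6, 66, 145], [315, 253, 5, 68, 147], [316, 253, 2, 69, 144], [313, 254, 5, 62, 137], [314, 254, 8, 68, 146], [315, 254, 6, 69, 144], [313, 255, 12, 68, 146], [314, 255, 9, 68, 144], [312, 256, 15, 67, 145], [313, 256, 12, 68, 142], [318, 256, 2, 75, 137], [311, 257, 17, 66, 141], [312, 257, 16, 68, 142], [311, 258, 17, 66, 138]]
[[311, 251, -1, 52, 134], [310, 252, 2, 52, 132], [311, 252, 1, 54, 133], [310, 253, 4, 53, 131], [311, 253, 2, 55, 131], [312, 253, 0, 56, 130], [312, 254, 4, 59, 134], [315, 255, 0, 65, 130], [308, 256, 6, 49, 118], [309, 256, 5, 51, 118], [314, 256, 3, 64, 129], [315, 256, 1, 66, 128], [316, 256, 1, 68, 130], [317, 256, -2, 70, 129], [309, 257, 7, 53, 118], [313, 257, 1, 60, 118], [316, 257, 1, 69, 127], [317, 257, 3, 73, 134], [318, 257, 2, 75, 133], [310, 258, 16, 63, 134], [312, 258, 4, 60, 118], [318, 258, 3, 76, 131], [309, 259, 17, 60, 128], [310, 259, 16, 63, 129], [314, 259, 3, 65, 117], [308, 260, 16, 57, 119], [309, 260, 15, 59, 121], [315, 260, 6, 70, 120], [307, 261, 18, 56, 117]]
```

View pics/s6.png

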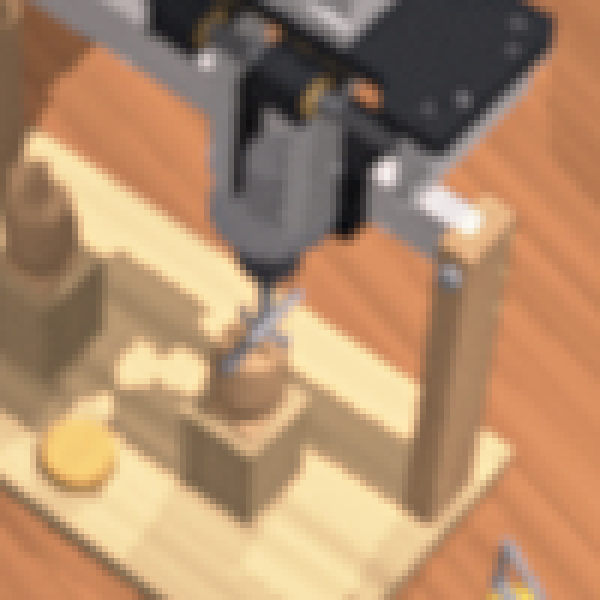

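The scene crop shows the hook's shank at about (265,295) inside the loop and the far tip at (283,340) beyond the bar (260,330). Depth puts the bar at y ≈ 68, up about 2 mm from before, with the shank at ≈ 62 and the tip at ≈ 75. So contact was made, lightly. Easing up slowly.

jog_arm(targets=[[1.5,[0,-0.1,0],0],[1.5,[0,-0.2,0],0],[1.5,[0,-0.35,0.01],0],[1.5,[0,-0.5,0.02],0],[1.5,[0,-0.65,0.03],0],[1.5,[0,-0.75,0.04],0],[1.5,[0,-0.85,0.04],0],[1.5,[0,-0.95,0.05],0],[1.5,[0,-1.05,0.05],0],[1.5,[0,-1.15,0.05],0]])

```text
time_s: 10.25
ee_pos: [0.5457, 0.1588, 0.2437]
eef_rot: [-1.568, -0.001, -1.309]
force: [0.9, -1.5, 8.0]
grip_width: 0.0208
```

```bash
python3 s.py
```

```text
t 10.25 slide mm y 61.48 x 0.08 z 0.24368 Fy -1.69 Fx 0.51 Fz 8.02 w 0.020840836061200848
```

jog_arm(targets=[[1.5,[0,-0.08,0],0],[1.5,[0,-0.16,0.01],0],[1.5,[0,-0.24,0.02],0],[1.5,[0,-0.32,0.02],0],[1.5,[0,-0.4,0.02],0],[1.5,[0,-0.4,0.02],0]])

```text
time_s: 10.85
ee_pos: [0.5457, 0.1588, 0.2474]
eef_rot: [-1.569, -0.001, -1.309]
force: [0.5, -1.7, 7.5]
grip_width: 0.0214
```

```bash
python3 s.py
```

```text
t 10.85 slide mm y 61.51 x 0.12 z 0.24739 Fy -1.8 Fx 0.05 Fz 7.5 w 0.021389926376477495
```

jog_arm(targets=[[1.5,[0,-0.08,0],0],[1.5,[0,-0.16,0.01],0],[1.5,[0,-0.24,0.01],0],[1.5,[0,-0.32,0.02],0],[1.5,[0,-0.4,0.02],0],[1.5,[0,-0.48,0.03],0],[1.5,[0,-0.56,0.03],0],[1.5,[0,-0.64,0.03],0],[1.5,[0,-0.7,0.03],0],[1.5,[0,-0.7,0.03],0]])

```text
time_s: 11.85
ee_pos: [0.5457, 0.159, 0.2537]
eef_rot: [-1.57, -0.0, -1.309]
force: [-0.7, -2.0, 3.9]
grip_width: 0.0212
```

```bash
python3 s.py; python3 w.py pics/w7.png
```

```text
t 11.85 slide mm y 61.63 x 0.13 z 0.25366 Fy -1.75 Fx -1.24 Fz 3.93 w 0.02123248166636916
t 11.85 [0.5457 0.159  0.2537] [-1.5702e+00 -2.0000e-04 -1.3091e+00] F [-0.75 -2.01  3.93] M [-0.36  0.1   0.02]
knobtop 2260 circle 554.8154296875 160.825439453125 22.593624114990234 z 0.2617097777179343 tool [ 0.0006 -0.008   0.0093]
flange 3179 circle 545.77978515625 96.65434265136719 85.00874328613281 z 0.23314027321745534 tool [ 0.0602  0.0205 -0.016 ]
```

jog_arm(targets=[[1.5,[0,-0.06,0],0],[1.5,[0,-0.12,0],0],[1.5,[0,-0.18,0],0],[1.5,[0,-0.24,0],0],[1.5,[0,-0.3,0],0],[1.5,[0,-0.3,0],0]])

```text
time_s: 12.5
ee_pos: [0.5456, 0.1591, 0.256]
eef_rot: [-1.571, 0.0, -1.309]
force: [1.9, -1.2, 1.7]
grip_width: 0.0213
```

```bash
python3 s.py; python3 w.py pics/w8.png
```

```text
t 12.5 slide mm y 61.75 x 0.07 z 0.25602 Fy -1.69 Fx 1.56 Fz 1.66 w 0.021291892845896113
t 12.5 [0.5456 0.1591 0.256 ] [-1.571  0.    -1.309] F [ 1.94 -1.23  1.66] M [-0.23 -0.46  0.  ]
knobtop 2292 circle 554.8446044921875 161.06549072265625 22.535964965820312 z 0.2638432220530313 tool [ 0.0005 -0.0078  0.0095]
flange 3144 circle 545.739990234375 96.68144226074219 85.07606506347656 z 0.23534506113712744 tool [ 0.0603  0.0207 -0.016 ]
```

The knob top is at 0.2638, its rest height. Checking that the leg hangs before letting go.

```bash
cat > lk.py <<'E'
from h import *
import sys
c=optics.camera('scene'); W=world(c); y=.2618; org=np.array([.561,.0992])
J=((W[...,:2]-org).reshape(-1,2)@[[np.cos(y),-np.sin(y)],[np.sin(y),np.cos(y)]]).reshape(420,560,2); z=W[...,2]
im=c['img'].astype(int); sat=im.max(-1)-im.min(-1)
m=(sat<35)&(z>.115)&(z<.17)&(abs(J[...,0])<.022)&(J[...,1]>.03)&(J[...,1]<.09)
v,u=np.nonzero(m); print(np.c_[u,v,J[m]*1e3,z[m]*1e3].round(0).astype(int).tolist())
a=c['img'][180:300,250:370,::-1]; cv2.imwrite(sys.argv[1],cv2.resize(a,None,fx=5,fy=5,interpolation=3))
E
python3 lk.py pics/s8.png
```

```text
[[318, 247, -7, 67, 157], [313, 248, 3, 60, 158], [314, 248, 4, 63, 161], [315, 248, 3, 65, 162], [317, 248, -3, 67, 157], [313, 249, 6, 62, 158], [314, 249, 4, 63, 157], [315, 249, 1, 64, 155], [316, 249, 0, 67, 156], [317, 249, -2, 68, 156], [313, 250, -10, 51, 126], [314, 250, 4, 64, 155], [315, 250, 4, 66, 156], [316, 250, 2, 68, 156], [317, 250, 0, 70, 155], [313, 251, -7, 53, 128], [314, 251, 9, 67, 158], [315, 251, 7, 69, 158], [316, 251, 2, 69, 152], [317, 251, 1, 70, 153], [312, 252, -4, 53, 126], [313, 252, 10, 66, 154], [314, 252, 11, 69, 159], [311, 253, 0, 53, 126], [312, 253, 16, 67, 158], [313, 253, 14, 69, 158], [310, 254, 5, 54, 130], [311, 254, 15, 64, 150], [312, 254, 17, 68, 157], [309, 255, 9, 54, 129], [310, 255, 15, 62, 144], [311, 255, 17, 65, 149], [307, 256, 11, 50, 124], [308, 256, 12, 54, 129], [309, 256, 15, 58, 136], [310, 256, 17, 63, 143], [308, 257, 17, 57, 133], [309, 257, 15, 59, 133], [307, 258, 16, 54, 126], [308, 258, 17, 57, 129]]
```

View pics/s8.png

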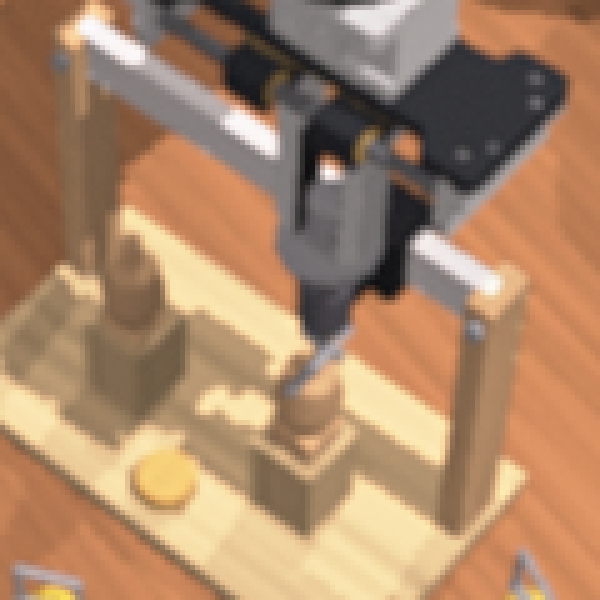

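The leg is lifted: the bar went from z ≈ 144 to ≈ 156, and the knee block shows above the rim at (305,435). Letting go gently and rising.

jog_arm(targets=[[1.9,[0.03,-0.03,0],0],[2.3,[0.03,-0.03,0],0],[2.8,[0.03,-0.03,0],0],[3.5,[0.03,-0.03,0],0],[4.5,[0.03,-0.03,0],0],[5.5,[0.03,-0.03,0],0],[6,[0.03,-0.03,0],0],[6,[0.03,-0.03,0],0]], grip_force=5)

```text
time_s: 13.4
ee_pos: [0.5456, 0.1588, 0.2566]
eef_rot: [-1.571, 0.0, -1.309]
force: [-0.1, -0.9, -0.6]
grip_width: 0.059
```

jog_arm(targets=[[6,[0,-1,0],0],[6,[0,-3,0],0],[6,[0,-6,0],0],[6,[0,-9,0],0],[6,[0,-12,0],0],[6,[0,-12,0],0],[6,[0,-12,0],0],[6,[0,-12,0],0],[6,[0,-12,0],0],[6,[0,-12,0],0]])

```text
time_s: 14.4
ee_pos: [0.5455, 0.1587, 0.376]
eef_rot: [-1.572, 0.0, -1.309]
force: [-0.4, -0.9, 0.1]
grip_width: 0.0606
```

jog_arm(targets=[[6,[0,0,0],0],[6,[0,0,0],0],[6,[0,0,0],0],[6,[0,0,0],0],[6,[0,0,0],0],[6,[0,0,0],0],[6,[0,0,0],0],[6,[0,0,0],0],[6,[0,0,0],0],[6,[0,0,0],0]])

```text
time_s: 15.4
ee_pos: [0.5456, 0.1587, 0.3766]
eef_rot: [-1.571, -0.0, -1.309]
force: [-0.4, 0.1, 0.1]
grip_width: 0.0602
```

```bash
sed -i 's/\[.5605,.0997\]/[.546,.159]/' w.py; python3 s.py; python3 w.py pics/w9.png; python3 lk.py pics/s9.png
```

```text
t 15.4 slide mm y 61.44 x 0.02 z 0.37662 Fy 0.16 Fx -0.33 Fz 0.05 w 0.060194471228497796
t 15.4 [0.5456 0.1587 0.3766] [-1.5708 -0.     -1.309 ] F [-0.36  0.07  0.05] M [ 0.07  0.01 -0.04]
knobtop 603 circle 545.14208984375 158.79676818847656 10.851509094238281 z 0.2638366133786285 tool [-0.0002  0.1128 -0.0004]
flange 3239 circle 508.0523376464844 143.10792541503906 73.76727294921875 z 0.2340518883684332 tool [ 0.0054  0.1426 -0.0403]
[[318, 247, -4, 69, 161], [313, 248, 2, 60, 156], [314, 248, 4, 64, 162], [315, 248, 3, 65, 162], [317, 248, -2, 68, 159], [313, 249, 5, 61, 156], [314, 249, 3, 63, 156], [315, 249, 3, 66, 158], [316, 249, 0, 66, 156], [317, 249, -1, 69, 157], [313, 250, -10, 51, 127], [314, 250, 3, 63, 152], [315, 250, 3, 66, 154], [316, 250, 4, 69, 159], [317, 250, -1, 69, 154], [313, 251, -6, 54, 129], [314, 251, 10, 68, 160], [315, 251, 6, 69, 157], [316, 251, 4, 70, 155], [317, 251, 2, 71, 154], [312, 252, -5, 52, 125], [313, 252, 11, 66, 156], [314, 252, 9, 68, 155], [311, 253, 1, 54, 128], [312, 253, 16, 67, 159], [313, 253, 16, 70, 161], [310, 254, 3, 53, 126], [311, 254, 17, 65, 154], [312, 254, 16, 68, 155], [310, 255, 16, 62, 145], [311, 255, 17, 66, 150], [307, 256, 11, 50, 124], [308, 256, 10, 52, 126], [309, 256, 14, 58, 136], [310, 256, 16, 62, 141], [307, 257, 13, 51, 123], [308, 257, 14, 55, 129], [309, 257, 16, 59, 135], [307, 258, 17, 55, 128], [308, 258, 16, 57, 129]]
```

View pics/s9.png

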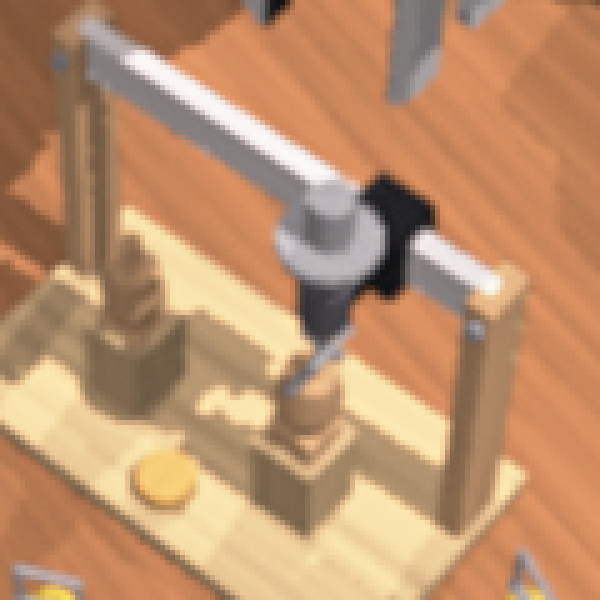

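The robot is clear and the plunger is fully up. The leg hangs from the hook at (310,390), and the plain leg at (135,290) is undisturbed.

```bash
python3 -c "
from station import ctrl
print(ctrl.hand_in())"
```

```text
the job is handed in; nothing more can be done
None
```

The leg with the bail now hangs from the sprung hook and the job is handed in, at 15.5 s on the robot's clock; the hand-in gave no verdict.

**What I did:** I gripped the knob and pressed the plunger down about 22.8 mm. I slid the hook about 61 mm to +y under the bail's bar, eased the plunger back up while still gripping it, then let go and raised the arm clear.

**Last checks:**
- **Plunger:** the knob top is at z 0.2638 m, the same as before I touched it.
- **Leg:** the bar rose from about z 144 mm to 156 mm, which is slightly more than the expected 8 to 11 mm but within depth noise. The knee block shows above the well's rim. I did not measure the leg's tilt or any motion directly.
- **Robot:** it touches nothing, and the wrist force is about 0.
- **Plain leg:** it looks unmoved in the last picture. I did not look at the bystanders again, but the arm went nowhere near them after the first move.

**Weak point:** the touch against the bail was not clear by feel. The sideways force stayed around 1.7 to 2 N, mostly carriage friction and noise, with one reading of 2.9 N. I confirmed contact from the depth image instead, which showed the bar shifted about 2 mm and lying between shank and tip. The force between hook and bail was never measured directly.

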